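# Refit the grinder's dose dial and hold it in to purge

### The job

The grinder's dose dial was pulled off for cleaning and stands on the tamping mat: turn it so that the flat in its bore matches the flat of the grinder's D-shaft, and push it onto the shaft until it is fully home, without shifting the dose setting that the pointer shows. Then push the dial in against its spring and keep it in, because the grinder purges only while the dial is pressed: finish while you are still holding it pressed all the way in, with nothing let go. Leave the other things on the counter where they stand.

Things in the scene. Friction and masses are not known exactly. Their poses are not given: they have to be found in the camera images.
- dial: The loose black plastic dial, standing bore down on the mat: 40 mm in diameter, 38 mm tall, steel face, 50 to 100 g. Origin: centre of its underside; z up along its axis, +x to its nose. From below a blind D-shaped bore, 22 mm deep, 16 mm in diameter, its flat 3 mm from the axis on the nose's side (+x).
- dial_nose (a point): Tip of the dial's nose, 28 mm from the dial's axis, 3 mm above its underside: a block 8 mm wide and 6 mm tall that juts out at the dial's foot. A 2 mm raised rib on the steel face points the same way (dial's +x).
- dial_grip (a point): Where to grip the dial: on its axis, 30 mm above its underside. From 22 to 38 mm above the underside it is a plain cylinder, 40 mm in diameter; below that it is 1 mm slimmer. Same axes as the dial.
- shaft_seat (a point): On the D-shaft's axis, on the 21 mm wide brass collar against which the dial's underside seats, 10 mm above the fascia while not pressed; moves with the shaft. z points out along the shaft, 20 degrees from vertical towards the grinder's front; +x points from the axis squarely to the shaft's flat. The dial is home when its origin and axes coincide with these.
- shaft_tip (a point): End of the steel D-shaft on the grinder's sloping fascia, 20 mm out from the collar along the axis, about 0.23 m above the counter. The shaft is 14 mm in diameter with its flat 2 mm from the axis; the round side is chamfered by 1 mm over its last 2 mm, the flat is not. The dial's bore has 1 mm play on it all round. Same axes as shaft_seat.
- dose_shaft (a joint): How far the D-shaft is pushed into the grinder along its axis: 0 out, 0.005 m fully in (a firm stop). A spring pushes it back out with about 4 N at the start and 10 N when fully in; it does not latch.
- dose_spindle (a joint): Dose setting: the angle of D-shaft and pointer about the shaft's axis, 0 when the flat and the pointer point straight up the slope, growing counter-clockwise as seen from outside. Stiff: about 0.5 N m turns it.
- pointer_tip (a point): Tip of the thin steel pointer plate (6 mm wide) that lies on the fascia under the dial's place, 39.5 mm from the shaft's axis, in the same direction as the shaft's flat; it turns with the shaft but is not pushed in.
- grinder: White coffee grinder, fixed, 300 mm deep (x), 150 wide (y), 307 tall. Origin: under the centre of its foot; +x to its back. Its head's fascia rises at 20 degrees towards the back; the shaft's axis pierces it at (-0.075, 0, 0.2005). Behind it a column, top at 0.25, carries a low hopper round (0.09, 0), 62 mm in radius, top at 0.307. The head overhangs an open space for the cup.
- tamp_mat: Tamping mat, fixed: steel frame 170 (x) by 220 (y) mm, its rim 10 mm high, round a dark grey rubber pad whose top, on which the dial stands, is 8 mm above the counter. Origin: centre of the underside.
- cup: Matte grey ceramic cup, 68 mm wide, 60 mm tall, standing on the grinder's foot under the spout. Origin: centre of its underside.
- jar: Empty glass jar with a steel screw lid, 84 mm wide, 128 mm tall. Origin: centre of its underside.
- spoon: Chrome spoon lying on the counter, about 170 mm long, 10 mm high, bowl towards its +x. Origin: its middle, on the counter.
- knock_box: Black plastic knock box, round, open, 132 mm wide, 85 mm tall, with a rubber bar across. Origin: centre of its underside.
- tamper: Tamper standing on its 58 mm steel base, 86 mm tall, dark wooden grip. Origin: centre of its underside.
- dosing_ring: Aluminium dosing ring, 72 mm wide at its top, 26 mm tall, open at both ends. Origin: centre of its underside.
- milk_jug: Steel milk jug, 96 mm wide, 98 mm tall, handle out to 78 mm on its +y side. Origin: centre of its underside.
Mind the look-alikes: they are no part of the job. There is more than one size of the dial; the one meant has the size given above.

How it is judged:
By the outcome, as a careful person would: the job done as asked, in the order asked, and still so for the second after the job is handed in, while the arm keeps its last pose, push and grip.
It also fails if it takes over 43 s, if anything falls off the work surface, if the arm or the gripper's body presses on something with over 40 N, if the wrist force passes 120 N, or if a joint passes its speed limit or range.

### The arm

A 7-joint arm with a two-finger parallel gripper is mounted at the origin on the work surface. World frame = base frame: x ahead of the robot, y to its left, z up, the work surface at z = 0. Lengths are in m, angles in degrees, forces in N, time in s.
With the tool pointing down it reaches from about 0.4 to 0.85 m from the base axis. Payload 10.4 kg.
Tool frame: the origin (TCP) lies midway between the tips of the shut fingers; the grasp point (between the pads) lies grip_depth behind it (grip_depth is the distance from the TCP to the grasp point, in m); z points along the fingers, y is the line along which they close (so a half turn about z gives the same grasp; the last joint's range is limited). The gripper opens to 85 mm and grips with 20 to 120 N. Pads are 22 mm wide; open, the fingers measure 114 mm over their backs; the gripper's body (76 mm by 85 mm) begins 54 mm behind the grasp point. The pads swing forward as they close: fully open they stand 13 mm farther back than shut.
Start: joints at [-1.295, 19.034, -3.707, 83.658, 1.238, 77.344, -5.071], TCP at [0.625, 0, 0.231] pointing down, gripper open.
Joint ranges: [-148.97, 148.97], [-28.65, 121.19], [-84.17, 76.75], [9.2, 138.47], [-72.65, 252.65], [3.7, 117.97], [-149.18, 149.18]. Speed limits (degrees/s): [127.2, 127.2, 159.86, 159.86, 180, 180, 180].

### API

Orientations are given as a 3x3 rotation matrix whose columns are the frame's x, y, z axes.
In Python, from rig import get_obs, capture, calibration, hand_in, grip_depth gives the robot as it stands.
- The arm moves only by the tool servo_tool, never from a script. Its argument "commands" is a list of rows, each a list of 5 numbers: the finger opening in m, from 0 to 0.0854, then the shift along the tool's x, y, z in m, then the turn about the tool's z in rad. A call has 1 to 12 rows; each row shifts and turns the commanded pose from where the row before left it, along the tool's axes as they then stand; what a row does not reach is not made up. A row lasts 1/12 s, in which the tool goes at most 41.7 mm and 7.16 degrees, less where a joint would pass 70% of its speed; a pose out of reach is approached as far as the arm can. A call with a gripper value outside its range is refused whole. The fingers move at their own pace and stop on an object; "newtons" is the grip in N (left out, the last holds). Time passes only in rows, so rows that do not move let the fingers close. It gives the time, the measured TCP pose, the force and the opening at its end, in the units of the state.
- get_obs(): the state, without advancing time (a new reading comes with each control period).
- capture(name): name is "scene" or "side" or "wrist"; returns the picture (480x640x3 uint8, red, green, blue); there is no depth.
- calibration(name): a dict with "intrinsics" (3x3 intrinsics, pixels), "k1" (the pictures are not rectified: a ray, as slopes to the right and down, at radius r is drawn at 1 + k1 r^2 times it, then the intrinsics apply), "R" (3x3) and "t" (3): a world point X has camera coordinates R X + t; the wrist camera has in their place "T_tool_cam" (4x4, takes a point from camera to tool coordinates, whose origin is the TCP and whose axes are the flange's). Camera axes: x right, y down, z forward; pixel columns grow to the right and rows downward; lengths in m; the calibration is good to about 2 mm. A picture is of the moment at which its call begins: read the wrist's pose just before it. calibration takes no time and is no camera call.
- hand_in(): hands the job in, once; it reports no verdict.
The state is a dict: "clock": time; "q": joint angles; "qvel": joint speeds; "effort": joint torques, N m; "tool_pos": TCP position; "ee_rot": TCP orientation; "contact_force": force on the tool from outside, world axes, zero at the start; "moment": the same for the moment, N m; "width": opening from 0.0 (shut) to 1.0 (fully open).
Only numpy, scipy, OpenCV 4.12 (cv2) and the standard library are available. Lean on these libraries where they do the work, as an engineer would, in place of code of your own. Each camera call takes 0.05 s, during which the arm holds its last target. There are 200 camera calls.

## Working session

There is one attempt and no reset: what is moved stays moved. The work goes in short steps, Python scripts to look and compute and a tool call to move; the robot and the scene stay as the last step left them, time stands still between calls to the robot, and variables do not carry over. Pictures are saved under pics/ and viewed, on a budget of 10 in all, crops included, one or two more only if the job needs it, and the job is handed in when it is done.

Besides the shell and the picture viewer there is one more tool, called after "Request:" as name([rows], argument=value, ...), one row to a line, values as JSON. servo_tool: Moves the arm, as the interface text tells. Its arguments: {"type":"object","properties":{"commands":{"type":"array","items":{"type":"array","items":{"type":"number"}}},"newtons":{"type":"number"}},"required":["commands"]}

```bash
mkdir -p pics; ls; python3 - <<'E'
from rig import *
import cv2,numpy as np,rig
np.set_printoptions(precision=4,suppress=True)
o=get_obs();print(o,rig.grip_depth)
for n in("scene","side","wrist"):
    cv2.imwrite(f"pics/{n}0.png",capture(n)[:,:,::-1]);print(n,calibration(n))
E
```

```text
pics
{'clock': 0.0, 'q': array([-1.296 , 19.0718, -3.7058, 83.7067,  1.236 , 77.3428, -5.0704]), 'qvel': array([-0.0955,  0.006 ,  0.0389,  0.0533, -0.123 , -0.0126, -0.0416]), 'effort': array([  0.0005, -62.545 ,   0.0497, -39.161 ,   0.0164,   0.0098,
        -0.    ]), 'tool_pos': array([0.6246, 0.    , 0.2305]), 'ee_rot': array([[-0.    ,  1.    , -0.0014],
       [ 1.    ,  0.    , -0.    ],
       [-0.    , -0.0014, -1.    ]]), 'contact_force': array([-0.1914,  0.1161, -0.9874]), 'moment': array([-0.0353, -0.0249, -0.0019]), 'width': 1.0010320378357882} 0.0187
scene {'intrinsics': array([[561.7211,   0.    , 316.4573],
       [  0.    , 561.7211, 237.6071],
       [  0.    ,   0.    ,   1.    ]]), 'k1': -0.0774637731374121, 'R': array([[-0.8753,  0.4835,  0.0101],
       [ 0.4009,  0.7372, -0.5439],
       [-0.2705, -0.472 , -0.8391]]), 't': array([ 0.42  , -0.1984,  1.483 ])}
side {'intrinsics': array([[466.5445,   0.    , 316.9122],
       [  0.    , 466.5445, 236.8145],
       [  0.    ,   0.    ,   1.    ]]), 'k1': -0.09496568766167955, 'R': array([[ 0.9871, -0.1594, -0.0124],
       [-0.0951, -0.5229, -0.8471],
       [ 0.1285,  0.8374, -0.5313]]), 't': array([-0.5528,  0.2263,  1.0414])}
wrist {'intrinsics': array([[348.0088,   0.    , 321.0546],
       [  0.    , 348.0088, 231.1967],
       [  0.    ,   0.    ,   1.    ]]), 'k1': 0.01707248150652472, 'T_tool_cam': array([[ 0.    , -0.9583, -0.2859,  0.0726],
       [ 1.    ,  0.0001, -0.0001,  0.0003],
       [ 0.0001, -0.2859,  0.9583, -0.1419],
       [ 0.    ,  0.    ,  0.    ,  1.    ]])}
```

View pics/scene0.png

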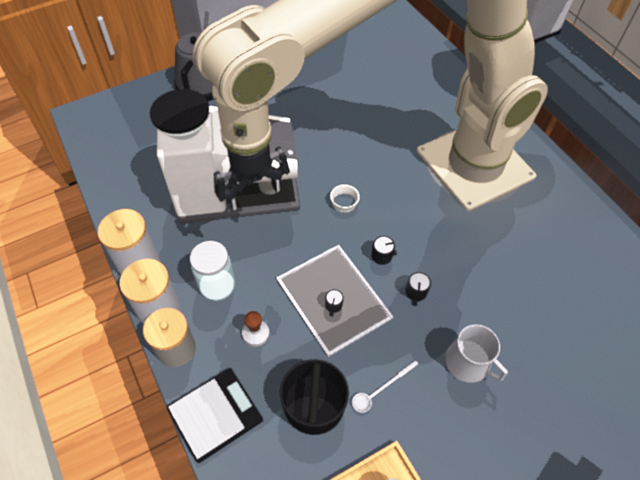

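View pics/side0.png

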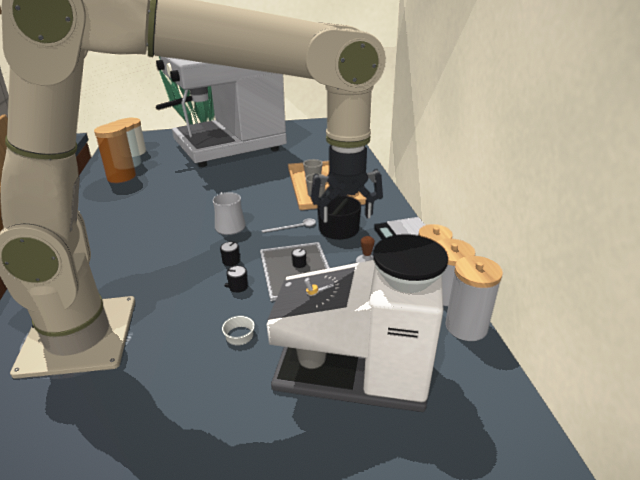

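The scene view shows dial look-alikes at scene pixels (335,300) on the mat, and (383,248) and (418,285) on the counter. The side view shows the shaft at about (312,290). I'll enlarge both and cast rays.

```bash
cat > h.py <<'E'
import numpy as np,cv2,rig
from rig import *
from scipy.spatial.transform import Rotation as Ro
np.set_printoptions(precision=4,suppress=True)
def cam(n,o=None):
    c=calibration(n);K=c["intrinsics"];k=c["k1"]
    if n=="wrist":
        T=c["T_tool_cam"];R=o["ee_rot"]@T[:3,:3];p=o["ee_rot"]@T[:3,3]+o["tool_pos"]
    else: R=c["R"].T;p=-R@c["t"]
    return K,k,R,p
def ray(n,uv,o=None):
    K,k,R,p=cam(n,o);d=(np.array(uv,float)-K[:2,2])/K[0,0]
    u=cv2.undistortPoints(np.array([[uv]],float),K,np.array([k,0,0,0.]))[0,0]
    d=R@[u[0],u[1],1];return p,d/np.linalg.norm(d)
def plane(n,uv,z,o=None,pt=None,nrm=None):
    p,d=ray(n,uv,o)
    pt=np.array([0,0,z]) if pt is None else pt; nrm=np.array([0,0,1.]) if nrm is None else nrm
    return p+d*((pt-p)@nrm)/(d@nrm)
def proj(n,X,o=None):
    K,k,R,p=cam(n,o)
    return cv2.projectPoints(np.array([R.T@(np.array(X)-p)]),np.zeros(3),np.zeros(3),K,np.array([k,0,0,0.]))[0][0,0]
def tri(rs):
    A=0;b=0
    for p,d in rs:
        M=np.eye(3)-np.outer(d,d);A=A+M;b=b+M@p
    return np.linalg.solve(A,b)
E
python3 - <<'E'
from h import *
for n in("scene","side"):print(n,cam(n)[3])
for uv in((335,296),(383,243),(418,280)):print(uv,plane("scene",uv,.045))
for uv in((299,253),(230,246),(236,271)):print(uv,plane("side",uv,.045))
for uv in((338,248),(278,281),(332,351),(391,315)):print("mat",plane("scene",uv,.01))
print("shaft",plane("side",(310,287),.23),"grinder foot",plane("side",(272,388),0),plane("side",(424,402),0))
s=cv2.imread("pics/scene0.png");d=cv2.imread("pics/side0.png")
a=cv2.resize(s[220:320,310:450],(560,400),interpolation=cv2.INTER_CUBIC)
b=cv2.resize(d[235:325,260:375],(460,360),interpolation=cv2.INTER_CUBIC)
a=cv2.resize(a,(420,300));c=np.zeros((300,800,3),np.uint8);c[:,:420]=a;c[:,420:]=cv2.resize(b,(380,300))
cv2.imwrite("pics/c1.png",c)
E
```

```text
scene [0.8483 0.6432 1.1322]
side [ 0.4334 -0.8418  0.7382]
(335, 296) [0.5354 0.1826 0.045 ]
(383, 243) [0.3707 0.1176 0.045 ]
(418, 280) [0.3547 0.2366 0.045 ]
(299, 253) [0.5414 0.1794 0.045 ]
(230, 246) [0.3598 0.2465 0.045 ]
(236, 271) [0.3744 0.1271 0.045 ]
mat [0.4561 0.0617 0.01  ]
mat [0.6199 0.0729 0.01  ]
mat [0.5957 0.2775 0.01  ]
mat [0.4407 0.2673 0.01  ]
shaft [ 0.518  -0.2021  0.23  ] grinder foot [ 0.4345 -0.2189  0.    ] [ 0.719  -0.3039  0.    ]
```

View pics/c1.png

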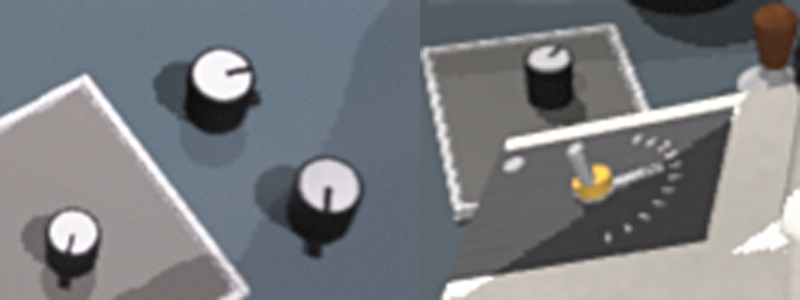

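The dial meant is the small one on the mat, at scene (335,296), about 38 mm wide; its two look-alikes are about 46 mm wide and stand off the mat. Both views put it near (0.538, 0.181). The crop also shows the pointer pointing up the slope and slightly aside. Next I'll look at the shaft with the wrist camera.

Request:
servo_tool([
  [0.0854,-0.0286,-0.0153,-0.0143,0],
  [0.0854,-0.0286,-0.0153,-0.0143,0],
  [0.0854,-0.0286,-0.0153,-0.0143,0],
  [0.0854,-0.0286,-0.0153,-0.0143,0],
  [0.0854,-0.0286,-0.0153,-0.0143,0],
  [0.0854,-0.0286,-0.0153,-0.0143,0],
  [0.0854,-0.0286,-0.0153,-0.0143,0],
  [0.0854,0,0,0,0],
  [0.0854,0,0,0,0],
  [0.0854,0,0,0,0],
])

```text
clock: 0.98
tool_pos: [0.518, -0.1996, 0.331]
ee_rot: [[-0.0, 1.0, -0.0], [1.0, 0.0, 0.001], [0.001, -0.0, -1.0]]
contact_force: [0.9, 0.8, -0.3]
width: 1.003
```

```bash
python3 - <<'E'
from h import *
o=get_obs();w=capture("wrist")[:,:,::-1];print(o["tool_pos"],o["ee_rot"],o["qvel"],o["clock"])
cv2.imwrite("pics/w1.png",w);np.save("o1.npy",o,allow_pickle=True)
cv2.imwrite("pics/scene1.png",capture("scene")[:,:,::-1]);cv2.imwrite("pics/side1.png",capture("side")[:,:,::-1])
print(proj("wrist",[.518,-.202,.23],o))
E
```

```text
[ 0.518  -0.1996  0.331 ] [[-0.0004  1.     -0.0002]
 [ 1.      0.0004  0.0006]
 [ 0.0006 -0.0002 -1.    ]] [-1.085   0.616  -1.022   0.3712 -0.0962 -0.036  -0.1273] 0.9833
[320.6625 234.6214]
```

View pics/w1.png

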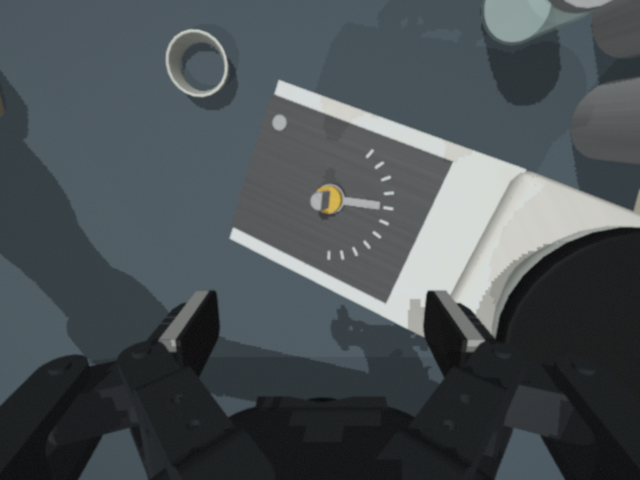

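The wrist view shows the shaft tip near (318,201), the brass collar at (330,200), the pointer tip at (380,206) and the dark fascia panel.

```bash
python3 - <<'E'
from h import *
o=np.load("o1.npy",allow_pickle=True).item()
w=cv2.imread("pics/w1.png");hsv=cv2.cvtColor(w,cv2.COLOR_BGR2HSV)
g=cv2.cvtColor(w,cv2.COLOR_BGR2GRAY)
H,S,V=cv2.split(hsv)
# collar
m=((S>110)&(H>12)&(H<35)&(V>90)).astype(np.uint8);m[:160]=0;m[250:]=0;m[:,:280]=0;m[:,400:]=0
c=max(cv2.findContours(m,0,2)[0],key=cv2.contourArea);print("collar",cv2.boundingRect(c),cv2.minEnclosingCircle(c))
# panel outline: dark low-saturation region
p=((V<105)&(S<45)).astype(np.uint8);p[330:]=0
n,l,st,ce=cv2.connectedComponentsWithStats(cv2.morphologyEx(p,cv2.MORPH_OPEN,np.ones((3,3))))
k=l[250,330];print(st[k]);c=max(cv2.findContours((l==k).astype(np.uint8),0,2)[0],key=cv2.contourArea)
q=cv2.approxPolyDP(cv2.convexHull(c),8,True)[:,0];print(q.tolist())
for r in range(190,214,2):print(r,g[r,304:392:2])
yaw=np.radians(-16.6)
for z in(.21,.2005):print(z)
E
```

```text
collar (318, 186, 24, 27) ((327.3012390136719, 198.9958953857422), 14.043222427368164)
[     0      0    640    480 261614]
[[639, 57], [639, 479], [0, 479], [0, 0], [549, 0], [592, 12]]
190 [ 92  93  93  93  90  92 112 158 157 152 147 141 142 165 175 174 155 127
 145  98  80  93  92  91  91  94  92  92  90  91  91  92  91  92  92  92
  92  92  93  93  94  96 101 106]
192 [ 91  91  91  92  95 108 140 156 150 128  99  95  94 149 175 176 173 142
 125 131  75  91  93  93  93  92  93  91  91  92  93  92  91  91  91  92
  92  92  92  98 149 175 181 184]
194 [ 90  91  91  91 114 152 170 174 171 124  90  88  92 150 174 174 174 163
 115 144  95  90  93  93  94  93  93  93  93  92  91  92  91  91  91  91
  91  92  92  96 160 189 176 162]
196 [ 92  92  92 101 157 175 173 174 173 116  87  89  97 158 176 176 176 172
 127 144 130  98 101 100  94  92  92  94  94  93  93  89  91  91  91  91
  92  92  92  93  92  94  94  93]
198 [ 92  93  92 123 173 178 176 173 169 110  85  88 101 165 177 177 176 174
 135 139 171 169 170 162 148 139 134 129 111 104 103  92  87  86  89  89
  91  91  91  92  93  92  9
[... 606 characters left out ...]
9  90 129 173 176 177 176 150
 133 132  83  96 101 105 109 117 138 156 157 160 170 171 167 171 171 175
 176 168 109 104 161 157 138 123]
208 [ 91  89  90  90 101 146 168 171 146  92  94 118 152 173 174 175 164 130
 146  86  88  92  94  95  96  94  92  90  92  90 110 114 120 134 150 154
 159 152 103 111 183 193 198 203]
210 [ 92  90  91  90  90  94 112 120 108 108 123 152 167 175 173 159 133 142
 101  82  90  90  91  92  95  94  94  92  91  90  90  91  93  93  92  90
  97 100  95  94 100 108 124 138]
212 [ 92  91  92  92  90  90  90  80  69  93 109 119 146 160 146 117  96  84
  91  92  92  91  89  90  91  92  94  96  95  94  92  91  90  90  91  92
  92  91  92  93  94  95  94  94]
0.21
0.2005
```

```bash
python3 - <<'E'
from h import *
w=cv2.imread("pics/w1.png")[165:240,265:395];s=cv2.imread("pics/side1.png")[265:315,280:350]
c=np.zeros((600,780,3),np.uint8);c[:375,:650]=cv2.resize(w,(650,375),interpolation=2)
c[375:,:315]=cv2.resize(s,(315,225),interpolation=2)
cv2.imwrite("pics/c2.png",c)
E
```

```text
(no output)
```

View pics/c2.png

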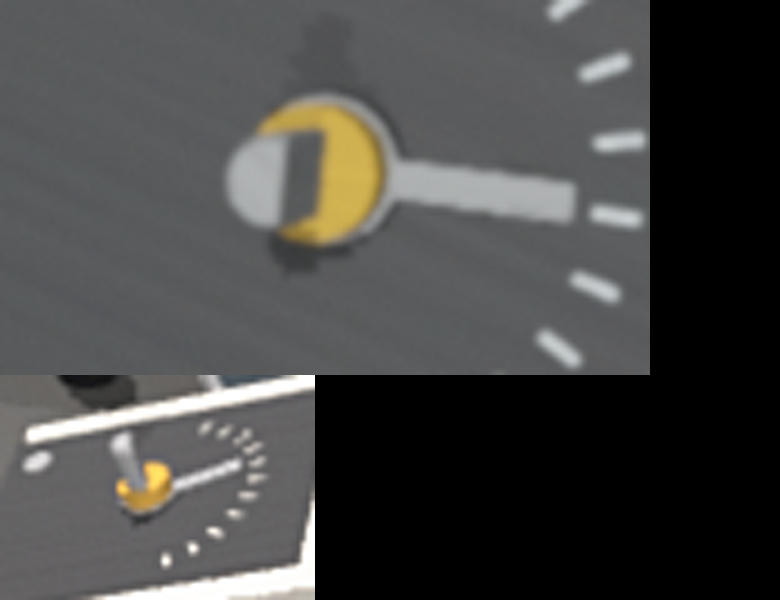

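```bash
python3 - <<'E'
from h import *
o=np.load("o1.npy",allow_pickle=True).item()
t=(319.0,201.2);c=(328.5,199.8);p=(380,205.4)
T=plane("wrist",t,.2287,o);C=plane("wrist",c,.2099,o)
print("tip",T,"collar",C,"axis",(T-C)/.02, "expected mag",np.sin(np.radians(20)))
print("tri tip wrist+side",tri([ray("wrist",t,o),ray("side",(307.1,279))]),"side on plane",plane("side",(307.1,279),.2287))
# yaw from panel's white edges: long fascia edges in wrist view, top edge line (277,82)->(525,170) at two heights unknown: use foot & edges on fascia plane
for yaw in np.radians([-14,-16.6,-19,-21,-23]):
    xg=np.array([np.cos(yaw),np.sin(yaw),0]);n=-np.sin(np.radians(20))*xg+[0,0,np.cos(np.radians(20))]
    S=T-.02*n
    F=T-.03*n  # fascia point
    up=np.cos(np.radians(20))*xg+[0,0,np.sin(np.radians(20))];left=np.cross(n,up)
    P=plane("wrist",p,0,o,F+.001*n,n)-F
    A=plane("wrist",(279,96),0,o,F,n);B=plane("wrist",(451,160),0,o,F,n);D=plane("wrist",(236,228),0,o,F,n);E=plane("wrist",(385,302),0,o,F,n)
    print(np.degrees(yaw),"seat",S,"->px",proj("wrist",S,o),"ptr",P@up,P@left,"len",np.hypot(P@up,P@left),"ang",np.degrees(np.arctan2(P@left,P@up)),
     "edge angs",[np.degrees(np.arctan2((b-a)@left,(b-a)@up)) for a,b in((A,B),(D,E),(D,A),(E,B))])
E
```

```text
tip [ 0.5168 -0.1774  0.2287] collar [ 0.524  -0.1802  0.2099] axis [-0.359  0.139  0.94 ] expected mag 0.3420201433256687
tri tip wrist+side [ 0.5166 -0.1773  0.2292] side on plane [ 0.5165 -0.1766  0.2287]
-14.0 seat [ 0.5234 -0.1791  0.2099] ->px [327.8019 198.3577] ptr 0.03862639951070492 0.005215307996522823 len 0.038976892855372404 ang 7.689531704308599 edge angs [np.float64(-5.8186993939213165), np.float64(-6.010234404207424), np.float64(82.1988782227411), np.float64(84.3514996554637)]
-16.6 seat [ 0.5234 -0.1794  0.2099] ->px [327.6928 198.7422] ptr 0.038347161543762526 0.00729110783139507 len 0.03903415237804518 ang 10.7653894628821 edge angs [np.float64(-3.3762738116183315), np.float64(-3.5346676278953626), np.float64(85.10298037354465), np.float64(86.78595616126876)]
-19.0 seat [ 0.5233 -0.1797  0.2099] ->px [327.5766 199.0924] ptr 0.038008258492459195 0.009191575641232424 len 0.039103871629265735 ang 13.594887612379672 edge angs [np.float64(-1.121825334907096), np.float64(-1.2649587255583838), np.float64(87.78684621700337), np.float64(89.03382723167674)]
-21.0 seat [ 0.5232 -0.1799  0.2099] ->px [327.4686 199.3802] ptr 0.03766704574307309 0.010761995451378204 len 0.03917431404767984 ang 15.945371124437552 edge angs [np.float64(0.7574961019203595), np.float64(0.6160132684142761), np.float64(90.02450585579506), np.float64(90.9072198992392)]
-23.0 seat [ 0.5231 -0.1801  0.2099] ->px [327.3505 199.6641] ptr 0.037273011725142906 0.012318835599237875 len 0.03925596914589794 ang 18.288866429780754 edge angs [np.float64(2.6379486078423553), np.float64(2.4881942990217913), np.float64(92.26215506135522), np.float64(92.78048646321504)]
```

Shaft measured: tip about (0.5167, −0.1774, 0.229), with wrist and side agreeing to 0.5 mm. Grinder yaw is about −20.3° and dose angle about +15°. Pointer length comes out at 39.1 mm against 39.5 mm given. The tool can't tilt, so the dial will have to be pivoted 20° between the pads. Next I'll look at the dial.

Request:
servo_tool([
  [0.0854,0.038,0.002,0.011,0],
  [0.0854,0.038,0.002,0.011,0],
  [0.0854,0.038,0.002,0.011,0],
  [0.0854,0.038,0.002,0.011,0],
  [0.0854,0.038,0.002,0.011,0],
  [0.0854,0.038,0.002,0.011,0],
  [0.0854,0.038,0.002,0.011,0],
  [0.0854,0.038,0.002,0.011,0],
  [0.0854,0.038,0.002,0.011,0],
  [0.0854,0.038,0.002,0.011,0],
  [0.0854,0,0,0,0],
  [0.0854,0,0,0,0],
])

```text
clock: 2.13
tool_pos: [0.5365, 0.1834, 0.2199]
ee_rot: [[-0.006, 1.0, -0.003], [1.0, 0.006, 0.0], [0.0, -0.003, -1.0]]
contact_force: [-0.1, -1.6, -0.8]
width: 1.001
```

```bash
python3 - <<'E'
from h import *
o=get_obs();w=capture("wrist")[:,:,::-1];print(o["tool_pos"],o["ee_rot"],o["q"],o["clock"])
cv2.imwrite("pics/w2.png",w);np.save("o2.npy",o,allow_pickle=True)
u=proj("wrist",[.538,.181,.046],o);print(u)
x,y=u.astype(int);cv2.imwrite("pics/c3.png",cv2.resize(w[y-60:y+60,x-80:x+80],(800,600),interpolation=2));print(x-80,y-60)
hsv=cv2.cvtColor(w,cv2.COLOR_BGR2HSV)
V=hsv[:,:,2];m=np.zeros_like(V);m[y-60:y+60,x-60:x+60]=(V[y-60:y+60,x-60:x+60]>170)
for c in cv2.findContours(m,0,2)[0]:
    if cv2.contourArea(c)>300:
        (a,b),r,ang=cv2.fitEllipse(cv2.convexHull(c));P=plane("wrist",(a,b),.046,o);print("face",a,b,r,ang,P,"diam mm",np.mean(r)/348*1000*(o["tool_pos"][2]+.142-.046)) 
for p in ((0,0),):pass
E
```

```text
[0.5365 0.1834 0.2199] [[-0.0063  1.     -0.0027]
 [ 1.      0.0063  0.0002]
 [ 0.0002 -0.0027 -1.    ]] [-11.5474  12.9119 -13.8281  93.0018   3.0966  74.6072 -25.5092] 2.1333
[322.9287 211.4022]
242 151
face 324.7546081542969 209.56130981445312 (34.07476043701172, 34.94367218017578) 88.05999755859375 [0.5397 0.1828 0.046 ] diam mm 31.32568106300527
```

View pics/c3.png

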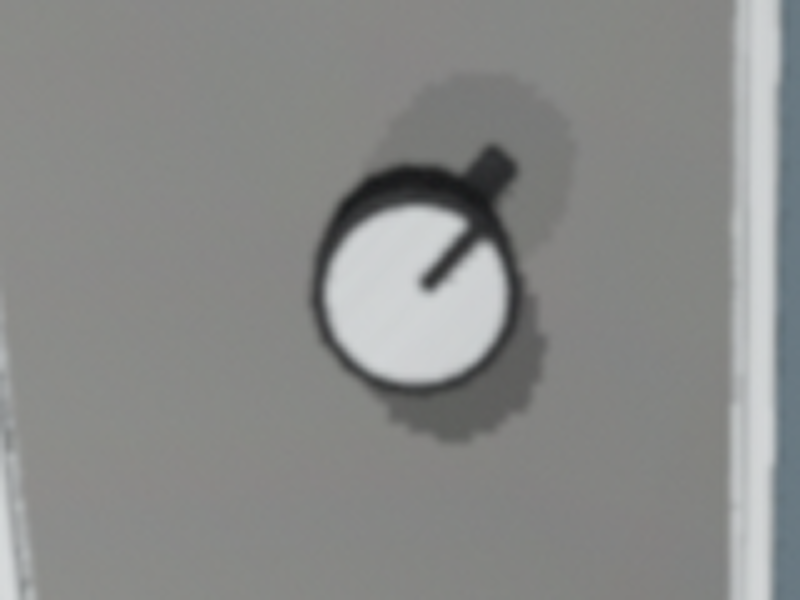

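The crop confirms it: the dial's face centre is at about (325,210), the rib points up and right, and the nose tip is at about (343,182). The overall width fits 40 mm, not the larger kind.

```bash
python3 - <<'E'
from h import *
o=np.load("o2.npy",allow_pickle=True).item()
f=lambda x,y,z:plane("wrist",(242+x/5,151+y/5),z,o)
C=f(417,295,.046);a=lambda v:np.degrees(np.arctan2(v[1],v[0]))
print(C,"rim of face",np.linalg.norm(f(312,295,.045)-f(520,295,.045)))
print("rib",a(f(483,228,.0475)-f(430,288,.0475)),a(f(483,228,.0475)-C))
N=f(506,157,.014);N2=f(506,157,.011);print("nose",N,a(N-C),np.linalg.norm((N-C)[:2]),a(N2-C),np.linalg.norm((N2-C)[:2]))
w=cv2.imread("pics/w2.png");g=cv2.cvtColor(w,6)
# mat: rim positions inner edges toward -y (down in image)
for p in((735,60),(730,560)):print("rim +x inner",f(*p,.01))
for X in(300,325,350):
    col=g[230:,X].astype(int);print(X,[(230+i,int(v)) for i,v in enumerate(col) if v>160][:12])
for uv in((338,248),(278,281),(332,351),(391,315)):print("mat corner scene",plane("scene",uv,.01))
E
```

```text
[0.5403 0.1824 0.046 ] rim of face 0.03880888654721588
rib 49.77039105426988 47.435344472816055
nose [0.5582 0.2033 0.014 ] 49.51981676577652 0.027563698957935315 48.607199959406536 0.027342574998546313
rim +x inner [0.6035 0.2223 0.01  ]
rim +x inner [0.6091 0.1156 0.01  ]
300 [(306, 173), (307, 166), (308, 183), (309, 206), (310, 209), (311, 207), (312, 194)]
325 [(309, 161)]
350 [(304, 175), (305, 172), (306, 190), (307, 207), (308, 209), (309, 206), (310, 190)]
mat corner scene [0.4561 0.0617 0.01  ]
mat corner scene [0.6199 0.0729 0.01  ]
mat corner scene [0.5957 0.2775 0.01  ]
mat corner scene [0.4407 0.2673 0.01  ]
```

Request:
servo_tool([
  [0.07,-0.001,0.0038,0.015,0],
  [0.07,0,0,0.018,0.123],
  [0.07,0,0,0.018,0.123],
  [0.07,0,0,0.018,0.123],
  [0.07,0,0,0.018,0.123],
  [0.07,0,0,0.018,0.123],
  [0.07,0,0,0.018,0.123],
  [0.07,0,0,0.018,0.123],
  [0.07,0,0,0.018,0.123],
  [0.07,0,0,0.014,0],
  [0.07,0,0,0,0],
  [0.07,0,0,0,0],
])

```text
clock: 3.18
tool_pos: [0.5418, 0.1777, 0.0485]
ee_rot: [[0.833, 0.553, -0.001], [0.553, -0.833, -0.001], [-0.001, 0.0, -1.0]]
contact_force: [-0.1, 0.6, 0.8]
width: 0.819
```

```bash
python3 - <<'E'
from h import *
o=get_obs();w=capture("wrist")[:,:,::-1];print(o["tool_pos"],o["ee_rot"],o["q"],o["clock"])
cv2.imwrite("pics/w3.png",w);np.save("o3.npy",o,allow_pickle=True)
R=o["ee_rot"];print("yaw",np.degrees(np.arctan2(R[1,0],R[0,0])),"dial in tool",R.T@(np.array([.5403,.1824,.046])-o["tool_pos"]))
E
```

```text
[0.5418 0.1777 0.0485] [[ 0.8329  0.5535 -0.0006]
 [ 0.5535 -0.8329 -0.0007]
 [-0.0009  0.0003 -1.    ]] [-17.7013  22.2369  -6.0413 102.8848   2.8141  55.0687 -81.3052] 3.1833
yaw 33.60501404073096 dial in tool [ 0.0014 -0.0047  0.0025]
```

View pics/w3.png

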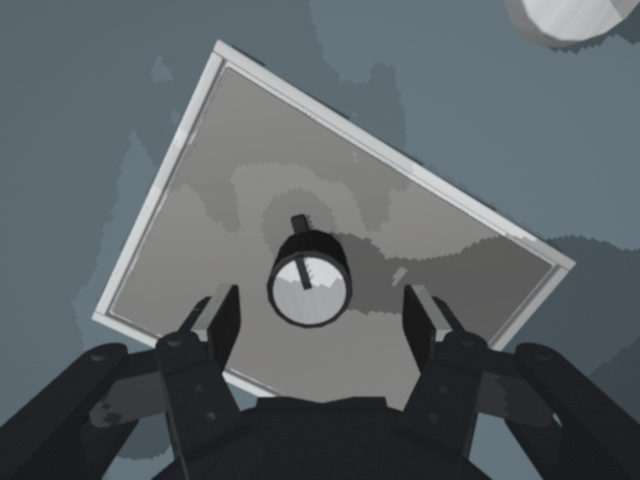

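The wrist view shows the dial between the open pads: face centre about (310,290), nose at (300,217), rib up and to the left. I'll use it as a check before closing.

```bash
python3 - <<'E'
from h import *
o=np.load("o3.npy",allow_pickle=True).item();R=o["ee_rot"];p=o["tool_pos"]
w=cv2.imread("pics/w3.png");g=cv2.cvtColor(w,6)
m=np.zeros_like(g);m[220:335,255:365]=(g[220:335,255:365]<75)|(g[220:335,255:365]>185)
m=cv2.morphologyEx(m,cv2.MORPH_OPEN,np.ones((3,3)))
f=lambda x,y,z:R.T@(plane("wrist",(x,y),z,o)-p)
# bright face contour
b=np.zeros_like(g);b[240:335,262:356]=g[240:335,262:356]>165
c=max(cv2.findContours(b,0,2)[0],key=cv2.contourArea);e=cv2.fitEllipse(cv2.convexHull(c));print(e)
C=f(*e[0],.046);print("face in tool",C)
a=lambda v:np.degrees(np.arctan2(-v[1],v[0]))
print("rib ccw deg",a(f(299,258,.0475)-f(309,288,.0475)));N=f(299.5,216,.014);print("nose",a(N-C),np.linalg.norm((N-C)[:2]))
E
```

```text
((321.57623291015625, 273.7957763671875), (26.418886184692383, 41.63932418823242), 121.06610107421875)
face in tool [0.0098 0.0005 0.0025]
rib ccw deg 16.39075849479078
nose 31.501379568930236 0.02194964459844876
```

Request:
servo_tool([
  [0.07,0.0014,-0.0047,0.008,0],
  [0.07,0,0,0.012,0],
  [0.07,0,0,0.0115,0],
  [0.07,0,0,0,0],
  [0.07,0,0,0,0],
  [0.0,0,0,0,0],
  [0.0,0,0,0,0],
  [0.0,0,0,0,0],
  [0.0,0,0,0,0],
  [0.0,0,0,0,0],
  [0.0,0,0,0,0],
], newtons=25)

```text
clock: 4.15
tool_pos: [0.5407, 0.1836, 0.0175]
ee_rot: [[0.833, 0.554, 0.001], [0.554, -0.833, 0.0], [0.001, 0.0, -1.0]]
contact_force: [-0.6, 0.5, 6.2]
width: 0.459
```

Grip width is 39 mm, as expected. I'll tilt the dial by pushing its foot against the 2 mm lip of the mat's −x rim, with tool x square to that rim.

Request:
servo_tool([
  [0.0,0,0,-0.012,0],
  [0.0,0,0,0,0.105],
  [0.0,0,0,0,0.105],
  [0.0,0,0,0,0.105],
  [0.0,0,0,0,0.105],
  [0.0,0,0,0,0.105],
  [0.0,-0.032,0,0,0],
  [0.0,-0.032,0,0,0],
  [0.0,0,0,0,0],
  [0.0,0,0,0,0],
  [0.0,0,0,0,0],
])

```text
clock: 5.07
tool_pos: [0.4771, 0.1798, 0.0297]
ee_rot: [[0.998, 0.062, 0.001], [0.062, -0.998, 0.001], [0.001, -0.0, -1.0]]
contact_force: [0.2, -0.4, -1.1]
width: 0.458
```

```bash
python3 - <<'E'
from h import *
o=get_obs();w=capture("wrist")[:,:,::-1];s=capture("scene")[:,:,::-1];d=capture("side")[:,:,::-1]
R=o["ee_rot"];print(o["tool_pos"],"yaw",np.degrees(np.arctan2(R[1,0],R[0,0])),o["q"],o["contact_force"],o["clock"])
c=np.zeros((600,800,3),np.uint8);c[:360,:480]=cv2.resize(w,(480,360))
a,b=proj("scene",o["tool_pos"]).astype(int);c[:300,480:]=cv2.resize(s[b-75:b+75,a-80:a+80],(320,300))
a,b=proj("side",o["tool_pos"]).astype(int);c[300:,480:]=cv2.resize(d[b-75:b+75,a-80:a+80],(320,300))
cv2.imwrite("pics/c4.png",c)
E
```

```text
[0.4771 0.1798 0.0297] yaw 3.5499123181354046 [ -24.3922   17.0655   -1.5712  112.7919    0.6085   50.0638 -112.7342] [ 0.2048 -0.4272 -1.0994] 5.0667
```

View pics/c4.png

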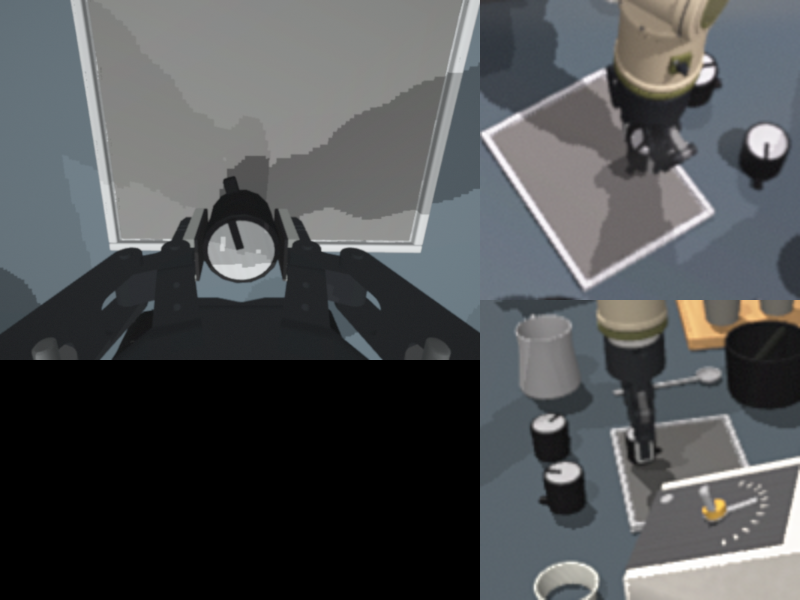

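The dial is held upright, and the mat's near rim runs square across behind it at wrist row 322 or so.

```bash
python3 - <<'E'
from h import *
o=get_obs();g=cv2.cvtColor(capture("wrist"),7)
for X in(170,200,420,460,520):
    print(X,[(i,int(g[i,X])) for i in range(312,336)])
for uv in((170,322),(520,322)):print(plane("wrist",uv,.01,o))
E
```

```text
170 [(312, 147), (313, 147), (314, 147), (315, 148), (316, 148), (317, 148), (318, 154), (319, 172), (320, 187), (321, 157), (322, 123), (323, 115), (324, 128), (325, 165), (326, 197), (327, 215), (328, 219), (329, 207), (330, 152), (331, 76), (332, 39), (333, 37), (334, 37), (335, 38)]
200 [(312, 148), (313, 147), (314, 148), (315, 148), (316, 147), (317, 148), (318, 150), (319, 156), (320, 161), (321, 143), (322, 121), (323, 115), (324, 126), (325, 163), (326, 196), (327, 216), (328, 220), (329, 219), (330, 218), (331, 217), (332, 217), (333, 213), (334, 197), (335, 157)]
420 [(312, 147), (313, 147), (314, 147), (315, 147), (316, 147), (317, 148), (318, 147), (319, 146), (320, 159), (321, 184), (322, 165), (323, 101), (324, 45), (325, 35), (326, 37), (327, 39), (328, 37), (329, 38), (330, 35), (331, 38), (332, 36), (333, 39), (334, 37), (335, 39)]
460 [(312, 145), (313, 146), (314, 147), (315, 146), (316, 147), (317, 147), (318, 146), (319, 147), (320, 158), (321, 178), (322, 167), (323, 136), (324, 121), (325, 124), (326, 147), (327, 188), (328, 212), (329, 213), (330, 166), (331, 89), (332, 45), (333, 37), (334, 38), (335, 36)]
520 [(312, 145), (313, 145), (314, 145), (315, 145), (316, 146), (317, 146), (318, 146), (319, 147), (320, 151), (321, 167), (322, 182), (323, 166), (324, 134), (325, 120), (326, 130), (327, 165), (328, 198), (329, 217), (330, 224), (331, 225), (332, 224), (333, 223), (334, 222), (335, 217)]
[0.4481 0.2567 0.01  ]
[0.4594 0.0747 0.01  ]
```

Request:
servo_tool([
  [0.0,0,0,0.006,0],
  [0.0,0,0,0.0055,0],
  [0.0,0,0,0,0],
  [0.0,0,0,0,0],
  [0.0,-0.0015,0,0,0],
  [0.0,-0.0015,0,0,0],
  [0.0,-0.0015,0,0,0],
  [0.0,-0.0015,0,0,0],
  [0.0,0,0,0,0],
], newtons=20)

```text
clock: 6.02
tool_pos: [0.4704, 0.1792, 0.0175]
ee_rot: [[0.998, 0.062, 0.001], [0.062, -0.998, 0.0], [0.001, -0.0, -1.0]]
contact_force: [2.5, 0.0, -1.2]
width: 0.458
```

Request:
servo_tool([
  [0.0,-0.0013,0,-0.0008,0],
  [0.0,-0.0014,0,-0.0008,0],
  [0.0,-0.0014,0,-0.0007,0],
  [0.0,-0.0014,0,-0.0006,0],
  [0.0,0,0,0,0],
])

```text
clock: 6.43
tool_pos: [0.4645, 0.1789, 0.0204]
ee_rot: [[0.998, 0.062, -0.0], [0.062, -0.998, -0.0], [-0.0, -0.0, -1.0]]
contact_force: [-0.7, 0.0, 0.0]
width: 0.463
```

```bash
cat >> h.py <<'E'
def look():
    o=get_obs();w=capture("wrist");g=cv2.cvtColor(w,7);R=o["ee_rot"]
    m=(g<55).astype(np.uint8);m[:, :262]=0;m[:,375:]=0
    f=(g>150).astype(np.uint8);f[:,:272]=0;f[:,370:]=0;f[:290]=0;f[370:]=0
    ys,xs=np.where(m[:330]);t=ys.min();print("nose top row",t,"cols",xs[ys<=t+3].mean())
    c=max(cv2.findContours(f,0,2)[0],key=cv2.contourArea);print("bright",cv2.boundingRect(c),cv2.contourArea(c))
    print(o["tool_pos"],"yaw %.2f"%np.degrees(np.arctan2(R[1,0],R[0,0])),"F",o["contact_force"],"q7 %.1f"%o["q"][6],o["clock"],o["width"]*.0854)
    return o,w
E
python3 - <<'E'
from h import *
o,w=look();cv2.imwrite("pics/w5.png",w[:,:,::-1])
g=cv2.cvtColor(w,7);print(g[200:300:3,308],g[200:300:3,316])
E
```

```text
nose top row 236 cols 307.3333333333333
bright (278, 315, 85, 55) 2594.5
[0.4645 0.1789 0.0204] yaw 3.55 F [-0.7235  0.0041  0.0282] q7 -113.3 6.4333 0.03952245910596552
[133 134 134 133 133 133 134 131 107  84  84  83  50  26  31  30  32  30
  31  30  24  25  25  25  22  23  26  24  22  29  33  26  29  28] [133 133 132 133 133 133 130  85  85  84  83  84  84  81  70  52  35  29
  30  26  25  22  24  26  23  23  23  27  24  31  30  32 124 134]
```

The nose has moved from row 247 to row 236, so the dial really is pivoting, about 10–12° so far. I'll continue the arc.

Request:
servo_tool([
  [0.0,-0.0014,0,-0.0006,0],
  [0.0,-0.0015,0,-0.0005,0],
  [0.0,-0.0015,0,-0.0005,0],
  [0.0,-0.0012,0,-0.0003,0],
  [0.0,0,0,0,0],
  [0.0,0,0,0,0],
])

```text
clock: 6.98
tool_pos: [0.4593, 0.1785, 0.0223]
ee_rot: [[0.998, 0.062, 0.0], [0.062, -0.998, 0.0], [0.0, -0.0, -1.0]]
contact_force: [-0.1, -0.2, -1.2]
width: 0.456
```

```bash
python3 - <<'E'
from h import *
o,w=look();cv2.imwrite("pics/w6.png",w[:,:,::-1])
cal=calibration("wrist")["T_tool_cam"];K=calibration("wrist")["intrinsics"]
# predict nose tip (top) px vs tilt, grip point at tool z=-grip_depth-.0025, nose dir 15deg
def nosepx(th,g0):
    th=np.radians(th);up=30-6;v=np.array([28*np.cos(np.radians(15)),-28*np.sin(np.radians(15)),up])/1000 # x,y,down
    x=v[0]*np.cos(th)+v[2]*np.sin(th);z=-v[0]*np.sin(th)+v[2]*np.cos(th)
    p=np.array([x,v[1],z-g0]);c=np.linalg.inv(cal)@[*p,1];return K[:2,:2]@(c[:2]/c[2])+K[:2,2]
for th in(0,10,15,20,25):print(th,nosepx(th,.0205))
E
```

```text
nose top row 236 cols 307.3333333333333
bright (278, 312, 84, 58) 2590.5
[0.4593 0.1785 0.0223] yaw 3.54 F [-0.0578 -0.2152 -1.1691] q7 -113.6 6.9833 0.03893360228456243
0 [304.2619 236.7009]
10 [303.5918 231.8019]
15 [303.2217 230.1577]
20 [302.8293 229.1126]
25 [302.4159 228.7148]
```

```bash
python3 - <<'E'
from h import *
w=cv2.imread("pics/w6.png");o=get_obs();d=capture("side")[:,:,::-1];c4=cv2.imread("pics/c4.png")
c=np.zeros((600,800,3),np.uint8);c[:300,:400]=cv2.resize(w[210:390,200:440],(400,300))
c[300:,:400]=cv2.resize(c4[:360,:480][157:292,150:330],(400,300))
a,b=proj("side",o["tool_pos"]).astype(int);c[:,400:]=cv2.resize(d[b-50:b+25,a-25:a+25],(400,600),interpolation=2)
cv2.imwrite("pics/c5.png",c)
E
```

```text
(no output)
```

View pics/c5.png

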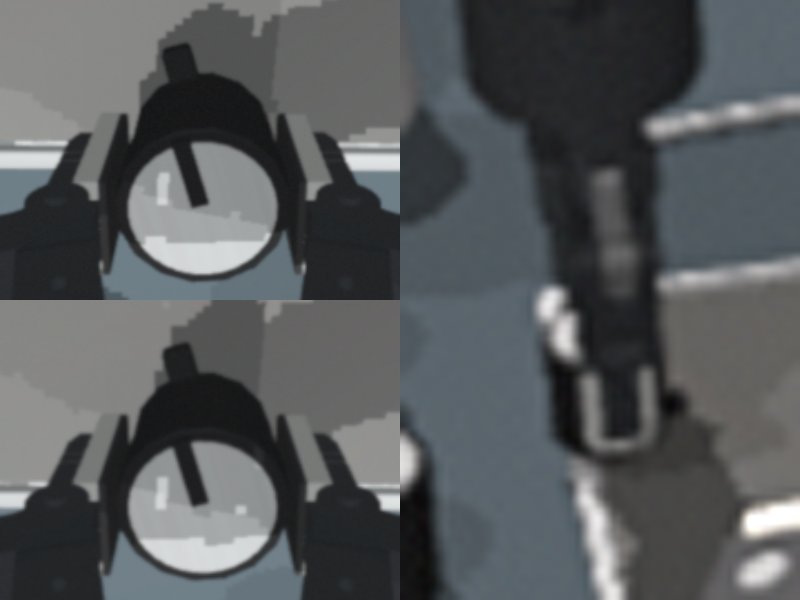

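The crops show the dial unchanged in the grip: the foot rode over the 2 mm lip. The frame's outer side is 10 mm high and a better wall. I'll check the free space outside the +x edge.

```bash
python3 - <<'E'
from h import *
print("jar lid",plane("scene",(210,257),.128),"tamper base",plane("scene",(255,334),.012),"tamper top",plane("scene",(253,317),.08),"box",plane("scene",(315,375),.085))
print("tamper side",plane("side",(367,240),.086))
w=cv2.imread("pics/w2.png");g=cv2.cvtColor(w,6);o=np.load("o2.npy",allow_pickle=True).item()
for r in(165,200,240,260):
    print(r,[(c,int(g[r,c])) for c in range(384,404)]);print(plane("wrist",(395,r),.01,o),plane("wrist",(398,r),.01,o))
E
```

```text
jar lid [0.7429 0.0145 0.128 ] tamper base [0.7219 0.1656 0.012 ] tamper top [0.7169 0.1588 0.08  ] box [0.6657 0.3288 0.085 ]
tamper side [0.7167 0.1474 0.086 ]
165 [(384, 132), (385, 133), (386, 133), (387, 136), (388, 153), (389, 178), (390, 186), (391, 183), (392, 198), (393, 207), (394, 207), (395, 206), (396, 201), (397, 180), (398, 134), (399, 112), (400, 115), (401, 117), (402, 117), (403, 117)]
[0.6096 0.2208 0.01  ] [0.6126 0.2209 0.01  ]
200 [(384, 132), (385, 132), (386, 131), (387, 137), (388, 159), (389, 182), (390, 183), (391, 180), (392, 201), (393, 209), (394, 210), (395, 206), (396, 186), (397, 141), (398, 118), (399, 117), (400, 117), (401, 118), (402, 117), (403, 116)]
[0.612  0.1854 0.01  ] [0.6151 0.1854 0.01  ]
240 [(384, 131), (385, 130), (386, 130), (387, 141), (388, 175), (389, 194), (390, 187), (391, 190), (392, 206), (393, 210), (394, 212), (395, 208), (396, 188), (397, 140), (398, 115), (399, 116), (400, 117), (401, 117), (402, 116), (403, 117)]
[0.6149 0.1423 0.01  ] [0.6181 0.1423 0.01  ]
260 [(384, 130), (385, 129), (386, 130), (387, 145), (388, 175), (389, 191), (390, 187), (391, 198), (392, 208), (393, 211), (394, 208), (395, 192), (396, 153), (397, 118), (398, 113), (399, 116), (400, 117), (401, 117), (402, 117), (403, 117)]
[0.6164 0.1196 0.01  ] [0.6196 0.1196 0.01  ]
```

Request:
servo_tool([
  [0.0,0.01,0,-0.02,0],
  [0.0,0.03,0,-0.015,0],
  [0.0,0.035,0,0,0],
  [0.0,0.035,0,0,0],
  [0.0,0.035,0,0,0],
  [0.0,0.035,0,0,0],
  [0.0,0.004,0,0.015,0],
  [0.0,0,0,0.015,0],
  [0.0,0,0,0.014,0],
  [0.0,0,0,0,0],
  [0.0,0,0,0,0],
  [0.0,0,0,0,0],
])

```text
clock: 8.08
tool_pos: [0.6431, 0.1901, 0.014]
ee_rot: [[0.998, 0.062, 0.001], [0.062, -0.998, 0.0], [0.001, -0.0, -1.0]]
contact_force: [0.2, 1.0, 0.1]
width: 0.461
```

Request:
servo_tool([
  [0.0,-0.0025,0,0,0],
  [0.0,-0.0025,0,0,0],
  [0.0,-0.0025,0,0,0],
  [0.0,-0.0015,0,0,0],
  [0.0,0,0,0,0],
])

```text
clock: 8.5
tool_pos: [0.6343, 0.1895, 0.014]
ee_rot: [[0.998, 0.062, 0.002], [0.062, -0.998, 0.0], [0.002, -0.0, -1.0]]
contact_force: [1.0, 0.4, -0.8]
width: 0.465
```

Request:
servo_tool([
  [0.0,-0.0015,0,0,0],
  [0.0,-0.0015,0,-0.0005,0],
  [0.0,0,0,0,0],
])

```text
clock: 8.75
tool_pos: [0.6326, 0.1893, 0.0148]
ee_rot: [[0.998, 0.062, 0.004], [0.062, -0.998, 0.001], [0.004, -0.001, -1.0]]
contact_force: [5.6, 0.9, -0.4]
width: 0.459
```

Request:
servo_tool([
  [0.0,-0.0015,0,-0.0005,0],
  [0.0,-0.0015,0,-0.0005,0],
  [0.0,-0.0015,0,-0.0005,0],
  [0.0,0,0,0,0],
])

```text
clock: 9.08
tool_pos: [0.6283, 0.189, 0.0165]
ee_rot: [[0.998, 0.061, 0.004], [0.061, -0.998, 0.001], [0.004, -0.001, -1.0]]
contact_force: [6.2, 1.0, 0.9]
width: 0.459
```

Request:
servo_tool([
  [0.0,-0.0015,0,-0.0002,0],
  [0.0,-0.0013,0,-0.0002,0],
  [0.0,0,0,0,0],
  [0.0,0,0,0,0],
])

```text
clock: 9.42
tool_pos: [0.6259, 0.1889, 0.0171]
ee_rot: [[0.998, 0.061, 0.005], [0.061, -0.998, 0.001], [0.005, -0.001, -1.0]]
contact_force: [7.2, 0.1, 2.3]
width: 0.463
```

```bash
python3 - <<'E'
from h import *
o,w=look();cv2.imwrite("pics/w7.png",w[:,:,::-1]);d=capture("side")[:,:,::-1]
c=np.zeros((500,800,3),np.uint8);c[:300,:400]=cv2.resize(w[210:390,200:440,::-1],(400,300))
a,b=proj("side",o["tool_pos"]).astype(int);c[:,400:]=cv2.resize(d[b-50:b+25,a-30:a+30],(400,500),interpolation=2)
cv2.imwrite("pics/c6.png",c)
E
```

```text
nose top row 224 cols 307.1904761904762
bright (277, 302, 88, 65) 3895.0
[0.6259 0.1889 0.0171] yaw 3.52 F [7.1904 0.148  2.262 ] q7 -107.1 9.4167 0.039575229084265605
```

View pics/c6.png

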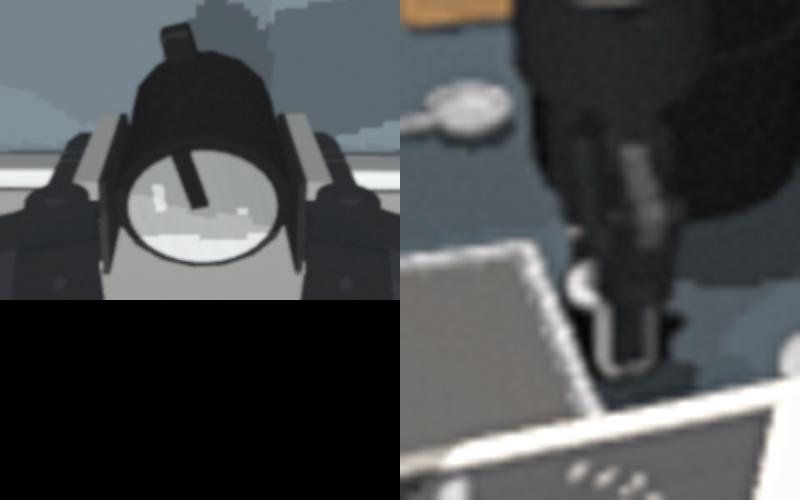

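The tilt worked: the face ellipse aspect went from 0.92 to 0.74, so about 20° of tilt, with the rib direction unchanged. I'll nudge slightly more, then lift and travel towards the shaft.

Request:
servo_tool([
  [0.0,-0.0006,0,-0.0002,0],
  [0.0,0,0,0,0],
  [0.0,0.005,0,-0.008,0],
  [0.0,0,0,-0.03,0],
  [0.0,0,0,-0.035,0],
  [0.0,0,0,-0.035,0],
  [0.0,-0.0136,0.0321,-0.0115,0],
  [0.0,-0.0136,0.0321,-0.0115,0],
  [0.0,-0.0136,0.0321,-0.0115,0],
  [0.0,-0.0136,0.0321,-0.0115,0],
  [0.0,-0.0136,0.0321,-0.0115,0],
  [0.0,-0.0136,0.0321,-0.0115,0],
], newtons=40)

```text
clock: 10.52
tool_pos: [0.5573, -0.0098, 0.1935]
ee_rot: [[0.998, 0.062, -0.001], [0.062, -0.998, 0.0], [-0.001, -0.0, -1.0]]
contact_force: [1.1, -0.3, -1.2]
width: 0.461
```

Request:
servo_tool([
  [0.0,-0.0136,0.0321,-0.0115,0],
  [0.0,-0.0136,0.0321,-0.0115,0],
  [0.0,-0.0136,0.0321,-0.0115,0],
  [0.0,-0.0136,0.0321,-0.0115,0],
  [0.0,-0.0136,0.0321,-0.0115,0],
  [0.0,0,0,0,0.1039],
  [0.0,0,0,0,0.1039],
  [0.0,0,0,0,0.1039],
  [0.0,0,0,0,0.1039],
  [0.0,0,0,0,0],
  [0.0,0,0,0,0],
  [0.0,0,0,0,0],
])

```text
clock: 11.52
tool_pos: [0.5004, -0.1726, 0.2504]
ee_rot: [[0.939, -0.343, -0.0], [-0.343, -0.939, 0.0], [-0.0, -0.0, -1.0]]
contact_force: [0.5, 0.2, -0.4]
width: 0.455
```

```bash
python3 - <<'E'
from h import *
o=np.load("o1.npy",allow_pickle=True).item()
o,w=look();cv2.imwrite("pics/w8.png",w[:,:,::-1]);cv2.imwrite("pics/side8.png",capture("side")[:,:,::-1]);cv2.imwrite("pics/scene8.png",capture("scene")[:,:,::-1]);np.save("o8.npy",o,allow_pickle=True)
g=cv2.cvtColor(w,7);e=cv2.Canny(g,40,120)
# face ellipse in tool frame
R=o["ee_rot"];p=o["tool_pos"]
f=(g>75).astype(np.uint8);f[:,:272]=0;f[:,372:]=0;f[:285]=0;f[375:]=0
for c in cv2.findContours(f,0,2)[0]:
    if cv2.contourArea(c)>800:
        el=cv2.fitEllipse(cv2.convexHull(c));print(el)
        print("face tool",R.T@(plane("wrist",el[0],p[2]+.0205+.0075,o)-p))
up=np.array([-.3208,.1187,.9397]);tip=np.array([.5167,-.1774,.229])
for d in(.045,.04,.033):print(d,tip+d*up-[0,0,.0205])
E
```

```text
nose top row 147 cols 316.0
bright (282, 321, 83, 46) 1989.0
[ 0.5004 -0.1726  0.2504] yaw -20.06 F [ 0.4914  0.2116 -0.3712] q7 -94.6 11.5167 0.038874617731584134
((321.07421875, 362.4273681640625), (90.94142150878906, 102.61007690429688), 97.83182525634766)
face tool [-0.0136 -0.     -0.028 ]
((321.2209777832031, 333.17169189453125), (68.79705047607422, 89.82356262207031), 89.90650939941406)
face tool [-0.0008  0.     -0.028 ]
0.045 [ 0.5023 -0.1721  0.2508]
0.04 [ 0.5039 -0.1727  0.2461]
0.033 [ 0.5061 -0.1735  0.2395]
```

```bash
python3 - <<'E'
from h import *
w=cv2.imread("pics/w8.png");d=cv2.imread("pics/side8.png");s=cv2.imread("pics/scene8.png")
c=np.zeros((600,800,3),np.uint8);c[:300,:400]=cv2.resize(w[170:380,180:460],(400,300),interpolation=2)
c[:300,400:]=cv2.resize(s[130:205,190:290],(400,300),interpolation=2)
c[300:,:400]=cv2.resize(d[250:310,275:355],(400,300),interpolation=2)
cv2.imwrite("pics/c7.png",c)
E
```

```text
(no output)
```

View pics/c7.png

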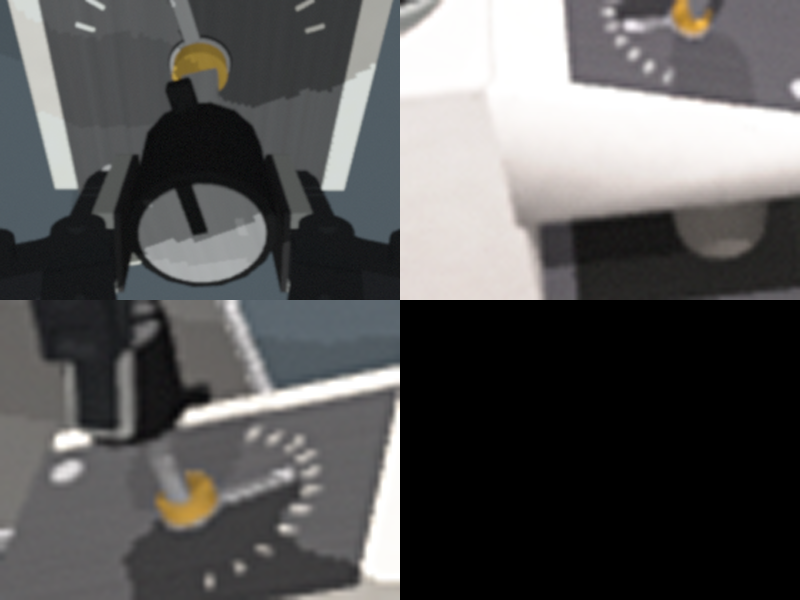

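The side crop shows the dial tilted parallel to the shaft with the shaft tip just under its foot. The wrist crop has the nose tip at about (306,227) and the face centre at (321,333). I'll compare these points with prediction to get the axis offset, pivot and tilt.

```bash
cat > fit.py <<'E'
from h import *
from scipy.optimize import least_squares
cal=np.linalg.inv(calibration("wrist")["T_tool_cam"]);K=calibration("wrist")["intrinsics"]
def px(v):
    c=cal@[*v,1];return K[:2,:2]@(c[:2]/c[2])+K[:2,2]
def dialpt(P,e,h,th,psi):  # dial pt (mm)-> tool
    th,psi=np.radians(th),np.radians(psi);x,y,z=P
    X=np.array([x*np.cos(psi)-y*np.sin(psi)+e, -(x*np.sin(psi)+y*np.cos(psi)), -(z-30)])  # tool x,y,z rel G30 upright
    X[2]-= -(h-30)*-1*-1 if False else 0
    piv=np.array([0,0,-(h-30)]);r=X-piv
    r=np.array([r[0]*np.cos(th)+r[2]*np.sin(th),r[1],-r[0]*np.sin(th)+r[2]*np.cos(th)])
    return (piv+r)/1000-[0,0,.0205]
E
python3 - <<'E'
from fit import *
for n in("w6","w7","w8"):
    g=cv2.cvtColor(cv2.imread(f"pics/{n}.png"),6)
    # face: extent rows of bright/dark edges along centre column (dark ring outer edges)
    f=(g>75).astype(np.uint8);f[:,:272]=0;f[:,372:]=0;f[:290]=0;f[375:]=0
    c=[cv2.fitEllipse(cv2.convexHull(c)) for c in cv2.findContours(f,0,2)[0] if cv2.contourArea(c)>1500]
    print(n,c);print(g[290:378:2,335].tolist())
for z in(0,6):print("upright nose",px(dialpt((28,0,z),0,30,0,15)))
print("face upright",px(dialpt((0,0,38),0,30,0,15)))
for th in(17,20,23):
  for h in(26,30,34):print(th,h,[px(dialpt((28,0,z),0,h,th,15)) for z in(0,6)],px(dialpt((0,0,38),0,h,th,15)))
E
```

```text
w6 [((321.0898742675781, 334.8318176269531), (80.44999694824219, 90.33932495117188), 89.79276275634766)]
[33, 31, 31, 62, 134, 144, 144, 144, 145, 145, 145, 144, 144, 145, 146, 145, 146, 145, 146, 146, 145, 145, 146, 145, 146, 153, 167, 168, 168, 168, 168, 168, 183, 217, 217, 216, 216, 216, 216, 215, 214, 156, 54, 51]
w7 [((321.4556579589844, 354.970458984375), (103.81495666503906, 113.6049575805664), 177.01370239257812)]
[30, 31, 36, 36, 37, 48, 125, 156, 158, 158, 158, 159, 158, 159, 159, 160, 160, 159, 160, 159, 159, 160, 160, 161, 174, 184, 184, 185, 183, 183, 184, 185, 227, 235, 234, 234, 233, 219, 84, 100, 160, 161, 161, 161]
w8 [((321.2209777832031, 333.17169189453125), (68.79705047607422, 89.82356262207031), 89.90650939941406)]
[15, 16, 19, 16, 20, 64, 101, 104, 104, 105, 106, 106, 106, 106, 105, 105, 105, 106, 105, 105, 106, 117, 154, 158, 159, 159, 160, 160, 160, 160, 160, 163, 174, 173, 173, 173, 173, 165, 71, 36, 82, 90, 90, 91]
upright nose [305.1136 232.7924]
upright nose [304.5218 236.7571]
face upright [321.1258 331.9293]
17 26 [array([303.9959, 224.4808]), array([303.4079, 232.3352])] [321.1238 339.3111]
17 30 [array([303.9382, 221.9255]), array([303.3461, 229.7177])] [321.1245 336.8694]
17 34 [array([303.8802, 219.3527]), array([303.2839, 227.0816])] [321.1251 334.4089]
20 26 [array([303.7718, 223.6733]), array([303.1904, 232.2416])] [321.1232 340.3765]
20 30 [array([303.6983, 220.6616]), array([303.1118, 229.1644])] [321.124  337.5875]
20 34 [array([303.6242, 217.624 ]), array([303.0326, 226.0599])] [321.1249 334.7719]
23 26 [array([303.5401, 223.09  ]), array([302.9675, 232.3762])] [321.1225 341.3622]
23 30 [array([303.4489, 219.6235]), array([302.8701, 228.8443])] [321.1236 338.2539]
23 34 [array([303.3567, 216.1205]), array([302.7717, 225.2738])] [321.1247 335.1098]
```

```bash
python3 - <<'E'
from fit import *
o=np.load("o8.npy",allow_pickle=True).item()
yaw=np.radians(-20.3);xg=np.array([np.cos(yaw),np.sin(yaw),0]);n=-np.sin(np.radians(20))*xg+[0,0,np.cos(np.radians(20))]
tip=np.array([.5167,-.1774,.229]);seat=tip-.02*n
w=cv2.imread("pics/w8.png");hsv=cv2.cvtColor(w,cv2.COLOR_BGR2HSV)
m=((hsv[:,:,1]>110)&(hsv[:,:,0]>12)&(hsv[:,:,0]<35)&(hsv[:,:,2]>70)).astype(np.uint8)
c=max(cv2.findContours(m,0,2)[0],key=cv2.contourArea);print("collar box",cv2.boundingRect(c))
print("seat proj",proj("wrist",seat,o),"collar edges",[proj("wrist",seat+v*.0105,o) for v in(np.cross(n,xg),-np.cross(n,xg))],"top",[proj("wrist",seat+np.cos(np.radians(20))*.0105*xg+[0,0,np.sin(np.radians(20))*.0105],o)])
# fit e from upright, theta,h from tilted
r=least_squares(lambda p:[px(dialpt((28,-4,0),p[0],p[2],p[1],14))[1]-224,px(dialpt((0,0,38),p[0],p[2],p[1],14))[1]-333.2,(p[0]+1.2)*2,(p[2]-30)*.5],[-1.2,12,30]).x;print("e,th,h",r)
R=o["ee_rot"]
for th in(12,20):
  Ot=dialpt((0,0,0),r[0],r[2],th,14);print("O tool",Ot)
  for s in(-.006,0,.008):print(th,s,"TCP",tip-s*n+.0005*xg-R@Ot, "delta tool",R.T@(tip-s*n+.0005*xg-R@Ot-o["tool_pos"]))
E
```

```text
collar box (300, 201, 40, 32)
seat proj [319.0673 222.2196] collar edges [array([300.849 , 222.1493]), array([337.2816, 222.289 ])] top [array([319.0813, 205.809 ])]
e,th,h [-0.3216  8.4532 32.1866]
O tool [0.0064 0.     0.0089]
12 -0.006 TCP [ 0.5093 -0.1747  0.2435] delta tool [ 0.009  -0.0011  0.0069]
12 0 TCP [ 0.5112 -0.1754  0.2379] delta tool [ 0.011  -0.0011  0.0125]
12 0.008 TCP [ 0.5137 -0.1763  0.2303] delta tool [ 0.0138 -0.0011  0.02  ]
O tool [0.0107 0.     0.0077]
20 -0.006 TCP [ 0.5052 -0.1732  0.2423] delta tool [ 0.0047 -0.0011  0.008 ]
20 0 TCP [ 0.5071 -0.1739  0.2367] delta tool [ 0.0067 -0.0011  0.0137]
20 0.008 TCP [ 0.5097 -0.1749  0.2292] delta tool [ 0.0094 -0.0011  0.0212]
```

Request:
servo_tool([
  [0.0,0.006,-0.0009,0.003,0],
  [0.0,0.0052,0,0.0058,0],
  [0.0,0,0,0,0],
  [0.0,0,0,0,0],
  [0.0,0.0005,0,0.0014,0],
  [0.0,0.0005,0,0.0014,0],
  [0.0,0.0005,0,0.0014,0],
  [0.0,0,0,0,0],
], newtons=20)

```text
clock: 12.33
tool_pos: [0.5127, -0.1763, 0.237]
ee_rot: [[0.938, -0.346, -0.0], [-0.346, -0.938, 0.0], [-0.0, -0.0, -1.0]]
contact_force: [-0.2, -0.1, -0.7]
width: 0.452
```

Request:
servo_tool([
  [0.0,0.0004,0,0.0012,0],
  [0.0,0.0004,0,0.0012,0],
  [0.0,0,0,0,0],
])

```text
clock: 12.58
tool_pos: [0.5137, -0.1766, 0.2352]
ee_rot: [[0.938, -0.346, 0.001], [-0.346, -0.938, -0.0], [0.001, -0.0, -1.0]]
contact_force: [-1.2, 0.4, 3.2]
width: 0.455
```

Request:
servo_tool([
  [0.0,0.0004,0,0.0012,0],
  [0.0,0.0004,0,0.0012,0],
  [0.0,0,0,0,0],
])

```text
clock: 12.83
tool_pos: [0.5146, -0.1769, 0.2328]
ee_rot: [[0.938, -0.346, 0.001], [-0.346, -0.938, -0.0], [0.001, -0.0, -1.0]]
contact_force: [-1.8, 0.2, 6.3]
width: 0.454
```

Contact force equals the shaft spring's axial force, so the dial's rim is sitting on the shaft tip. I'll search sideways with light pressure, −x first because the nose position suggests the dial is about 1 mm too far +x.

Request:
servo_tool([
  [0.0,-0.0005,0,-0.0014,0],
  [0.0,-0.0008,0,0,0],
  [0.0,0,0,0,0],
])

```text
clock: 13.08
tool_pos: [0.5135, -0.1765, 0.2344]
ee_rot: [[0.938, -0.346, 0.001], [-0.346, -0.938, -0.0], [0.001, -0.0, -1.0]]
contact_force: [0.2, -0.2, 5.0]
width: 0.455
```

Request:
servo_tool([
  [0.0,-0.0008,0,0,0],
  [0.0,0,0,0,0],
])

```text
clock: 13.25
tool_pos: [0.512, -0.176, 0.2333]
ee_rot: [[0.938, -0.346, -0.001], [-0.346, -0.938, 0.0], [-0.001, 0.0, -1.0]]
contact_force: [0.1, 0.1, -1.3]
width: 0.454
```

Request:
servo_tool([
  [0.0,-0.0008,0,0,0],
  [0.0,0,0,0,0],
])

```text
clock: 13.42
tool_pos: [0.5113, -0.1757, 0.2334]
ee_rot: [[0.938, -0.346, -0.001], [-0.346, -0.938, 0.0], [-0.001, 0.0, -1.0]]
contact_force: [-0.0, -0.2, -0.7]
width: 0.455
```

The force dropped to zero, so the tip has entered the bore. Next I'll go deeper along the axis.

Request:
servo_tool([
  [0.0,0.0004,0,0.0012,0],
  [0.0,0.0004,0,0.0012,0],
  [0.0,0,0,0,0],
])

```text
clock: 13.67
tool_pos: [0.5123, -0.1761, 0.2311]
ee_rot: [[0.938, -0.346, -0.0], [-0.346, -0.938, 0.0], [-0.0, 0.0, -1.0]]
contact_force: [-0.3, -0.3, -0.8]
width: 0.456
```

Request:
servo_tool([
  [0.0,0.0004,0,0.0012,0],
  [0.0,0.0004,0,0.0012,0],
  [0.0,0,0,0,0],
])

```text
clock: 13.92
tool_pos: [0.5131, -0.1764, 0.2288]
ee_rot: [[0.938, -0.346, -0.0], [-0.346, -0.938, 0.0], [-0.0, 0.0, -1.0]]
contact_force: [-0.3, 0.5, 0.2]
width: 0.457
```

Request:
servo_tool([
  [0.0,-0.001,0,0.0003,0],
  [0.0,-0.001,0,0.0003,0],
  [0.0,0,0,0,0],
])

```text
clock: 14.17
tool_pos: [0.5115, -0.1758, 0.2287]
ee_rot: [[0.938, -0.346, 0.001], [-0.346, -0.938, -0.0], [0.001, -0.0, -1.0]]
contact_force: [2.0, -0.0, -1.5]
width: 0.453
```

Request:
servo_tool([
  [0.0,-0.001,0,0.0003,0],
  [0.0,-0.001,0,0.0003,0],
  [0.0,0,0,0,0],
])

```text
clock: 14.42
tool_pos: [0.5105, -0.1754, 0.2285]
ee_rot: [[0.938, -0.346, 0.003], [-0.346, -0.938, -0.001], [0.003, -0.0, -1.0]]
contact_force: [6.7, -2.3, -2.2]
width: 0.453
```

Request:
servo_tool([
  [0.0,-0.001,0,0.0003,0],
  [0.0,-0.0005,0,0.0003,0],
  [0.0,0,0,0,0],
  [0.0,0.0004,0,0.0012,0],
  [0.0,0.0004,0,0.0012,0],
  [0.0,0,0,0,0],
])

```text
clock: 14.92
tool_pos: [0.5106, -0.1751, 0.2266]
ee_rot: [[0.938, -0.346, 0.005], [-0.346, -0.938, -0.001], [0.005, -0.001, -1.0]]
contact_force: [6.1, -1.6, 6.2]
width: 0.454
```

Request:
servo_tool([
  [0.0,0.0004,0,0.0012,0],
  [0.0,0.0004,0,0.0012,0],
  [0.0,0,0,0,0],
])

```text
clock: 15.17
tool_pos: [0.5114, -0.1751, 0.2243]
ee_rot: [[0.938, -0.346, 0.005], [-0.346, -0.938, -0.001], [0.005, -0.001, -1.0]]
contact_force: [5.9, -0.2, 6.4]
width: 0.454
```

```bash
cat >> h.py <<'E'
def face(w):
    g=cv2.cvtColor(w,7);f=(g>75).astype(np.uint8)
    out=[]
    for c in(330,335):
        col=g[290:380,c].astype(int);i=np.where(np.diff((col>75).astype(int))!=0)[0]+290;out.append(i.tolist())
    return out
E
python3 - <<'E'
from h import *
o,w=look();print(face(w));cv2.imwrite("pics/w9.png",w[:,:,::-1])
for n in("w6","w7","w8"):print(n,face(cv2.imread(f"pics/{n}.png")[:,:,::-1]))
g=cv2.cvtColor(w,7);r=g[:,:];print([ (c,int(g[335,c])) for c in range(268,376,3)])
E
```

```text
nose top row 182 cols 290.3333333333333
bright (281, 326, 84, 40) 1874.5
[ 0.5114 -0.1751  0.2243] yaw -20.25 F [ 5.9037 -0.2037  6.353 ] q7 -94.4 15.1667 0.03875231199463817
[[301, 365, 368], [302, 364, 368]]
w6 [[295, 374, 377], [296, 373, 377]]
w7 [[299, 366, 368], [300, 366, 367]]
w8 [[299, 366, 370], [300, 365, 369]]
[(268, 18), (271, 18), (274, 17), (277, 83), (280, 105), (283, 104), (286, 104), (289, 106), (292, 105), (295, 105), (298, 104), (301, 107), (304, 107), (307, 106), (310, 106), (313, 99), (316, 60), (319, 76), (322, 96), (325, 103), (328, 118), (331, 140), (334, 157), (337, 158), (340, 157), (343, 157), (346, 156), (349, 157), (352, 157), (355, 157), (358, 154), (361, 154), (364, 153), (367, 41), (370, 28), (373, 23)]
```

Request:
servo_tool([
  [0.0,-0.001,0,0.0003,0],
  [0.0,-0.001,0,0.0003,0],
  [0.0,0.0004,0,0.0012,0],
  [0.0,0.0004,0,0.0012,0],
  [0.0,0,0,0,0],
])

```text
clock: 15.63
tool_pos: [0.5106, -0.1748, 0.2216]
ee_rot: [[0.938, -0.346, 0.006], [-0.346, -0.938, -0.001], [0.006, -0.001, -1.0]]
contact_force: [6.0, -0.8, 8.4]
width: 0.455
```

Request:
servo_tool([
  [0.0,0.0004,0,0.0012,0],
  [0.0,0.0004,0,0.0012,0],
  [0.0,0,0,0,0],
])

```text
clock: 15.88
tool_pos: [0.5114, -0.175, 0.2192]
ee_rot: [[0.938, -0.346, 0.006], [-0.346, -0.938, -0.001], [0.006, -0.001, -1.0]]
contact_force: [5.4, 0.2, 7.8]
width: 0.454
```

```bash
python3 - <<'E'
from h import *
o,w=look();print(face(w));cv2.imwrite("pics/w10.png",w[:,:,::-1])
E
```

```text
nose top row 184 cols 290.0
bright (283, 325, 82, 39) 1756.5
[ 0.5114 -0.175   0.2192] yaw -20.24 F [5.3977 0.1633 7.8494] q7 -94.4 15.8833 0.038804389605615226
[[303, 364, 366], [303, 363, 366]]
```

Request:
servo_tool([
  [0.0,-0.0006,0,0.0002,0],
  [0.0,0.0004,0,0.0012,0],
  [0.0,0.0004,0,0.0012,0],
  [0.0,0,0,0,0],
])

```text
clock: 16.27
tool_pos: [0.5117, -0.1751, 0.2167]
ee_rot: [[0.938, -0.346, 0.007], [-0.346, -0.938, -0.001], [0.007, -0.001, -1.0]]
contact_force: [6.9, -0.4, 8.3]
width: 0.453
```

Request:
servo_tool([
  [0.0,0.0004,0,0.0012,0],
  [0.0,0.0004,0,0.0012,0],
  [0.0,0,0,0,0],
])

```text
clock: 16.52
tool_pos: [0.5121, -0.1753, 0.2141]
ee_rot: [[0.938, -0.346, 0.006], [-0.346, -0.938, -0.001], [0.006, -0.001, -1.0]]
contact_force: [4.0, -0.6, 7.4]
width: 0.45
```

```bash
python3 - <<'E'
from h import *
o,w=look();print(face(w));cv2.imwrite("pics/w11.png",w[:,:,::-1])
E
```

```text
nose top row 187 cols 289.3333333333333
bright (283, 325, 82, 38) 1699.0
[ 0.5121 -0.1753  0.2141] yaw -20.24 F [ 4.0423 -0.5671  7.4288] q7 -94.3 16.5167 0.038436991150237694
[[304, 363, 365], [305, 362, 365]]
```

Request:
servo_tool([
  [0.0,0.0004,0,0.0012,0],
  [0.0,0.0004,0,0.0012,0],
  [0.0,0,0,0,0],
])

```text
clock: 16.82
tool_pos: [0.5129, -0.1756, 0.2119]
ee_rot: [[0.938, -0.346, 0.006], [-0.346, -0.938, -0.001], [0.006, -0.001, -1.0]]
contact_force: [3.8, -0.0, 10.6]
width: 0.453
```

Request:
servo_tool([
  [0.0,0.0004,0,0.0012,0],
  [0.0,0.0004,0,0.0012,0],
  [0.0,0,0,0,0],
])

```text
clock: 17.07
tool_pos: [0.5133, -0.1757, 0.2113]
ee_rot: [[0.938, -0.346, 0.006], [-0.346, -0.938, -0.0], [0.006, -0.002, -1.0]]
contact_force: [-5.7, 3.1, 23.1]
width: 0.46
```

```bash
python3 - <<'E'
from h import *
o,w=look();print(face(w));cv2.imwrite("pics/w12.png",w[:,:,::-1])
E
```

```text
nose top row 192 cols 288.0
bright (283, 326, 82, 38) 1719.5
[ 0.5133 -0.1757  0.2113] yaw -20.25 F [-5.6517  3.1151 23.0965] q7 -94.2 17.0667 0.03924850801481012
[[304, 363, 366], [305, 363, 365]]
```

A firm stop at 24 N along the axis. The dial foot computes to z ≈ 0.204, against 0.205 expected for seated and fully pressed; jammed short would be 0.210. I'll firm up the grip, then check visually that it's seated and the pointer hasn't moved.

Request:
servo_tool([
  [0.0,0,0,0,0],
  [0.0,0,0,0,0],
  [0.0,0,0,0,0],
  [0.0,0,0,0,0],
], newtons=50)

```text
clock: 17.45
tool_pos: [0.5133, -0.1757, 0.2113]
ee_rot: [[0.938, -0.346, 0.006], [-0.346, -0.938, -0.0], [0.006, -0.002, -1.0]]
contact_force: [-4.1, 2.4, 24.0]
width: 0.455
```

```bash
python3 - <<'E'
from fit import *
o,w=look();print(face(w));cv2.imwrite("pics/w13.png",w[:,:,::-1]);d=capture("side")[:,:,::-1]
yaw=np.radians(-20.3);xg=np.array([np.cos(yaw),np.sin(yaw),0]);n=-np.sin(np.radians(20))*xg+[0,0,np.cos(np.radians(20))]
F=np.array([.5167,-.1774,.229])-.03*n;up=np.cos(np.radians(20))*xg+[0,0,np.sin(np.radians(20))];lf=np.cross(n,up)
for a in(10,15,20):
    P=F+.0395*(up*np.cos(np.radians(a))+lf*np.sin(np.radians(a)))+.001*n;print("pointer tip px",a,proj("wrist",P,o),proj("side",P))
for s in(5,10):
  for c in(.5,1):
    N=F+n*s/1000+.028*(up*np.cos(np.radians(15))+lf*np.sin(np.radians(15)));print("nose bottom seated",s,proj("wrist",N,o),proj("side",N));break
c=np.zeros((600,800,3),np.uint8);c[:,:400]=cv2.resize(w[150:360,250:390,::-1],(400,600),interpolation=2)
c[:300,400:]=cv2.resize(d[250:310,275:355],(400,300),interpolation=2)
c[300:,400:]=cv2.resize(cv2.imread("pics/side8.png")[250:310,275:355],(400,300),interpolation=2)
cv2.imwrite("pics/c8.png",c)
E
```

```text
nose top row 197 cols 289.5
bright (283, 326, 82, 38) 1719.0
[ 0.5133 -0.1757  0.2113] yaw -20.25 F [-4.1285  2.4063 24.046 ] q7 -94.2 17.45 0.038836446973673826
[[304, 363, 366], [305, 362, 365]]
pointer tip px 10 [305.0519 186.5592] [333.3876 285.7515]
pointer tip px 15 [296.7133 188.1897] [333.3096 284.6907]
pointer tip px 20 [288.6595 190.4419] [333.077  283.6902]
nose bottom seated 5 [304.5075 216.7847] [326.6172 284.9962]
nose bottom seated 10 [304.0076 223.7686] [325.6838 282.8397]
```

View pics/c8.png

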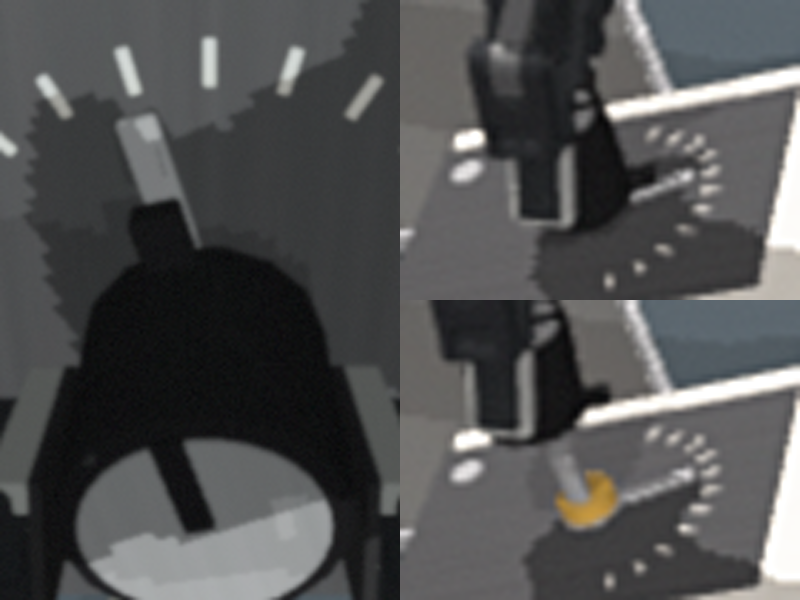

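The side crops match before and after: pointer tip at (690,175) in both, so the dose setting hasn't moved. The collar and shaft are covered by the dial, and the nose lies right over the pointer. One small extra push will confirm the stop is firm rather than a jam.

Request:
servo_tool([
  [0.0,0.0002,0,0.0007,0],
  [0.0,0.0001,0,0.0003,0],
  [0.0,0,0,0,0],
  [0.0,0,0,0,0],
  [0.0,0,0,0,0],
])

```text
clock: 17.97
tool_pos: [0.5135, -0.1758, 0.2112]
ee_rot: [[0.938, -0.346, 0.006], [-0.346, -0.938, 0.0], [0.006, -0.002, -1.0]]
contact_force: [-9.2, 4.2, 32.2]
width: 0.454
```

```bash
python3 - <<'E'
from h import *
o,w=look();print(face(w),o["moment"])
# row profile through nose/pointer, for nose-edge row vs before
for n,g in(("w12",cv2.imread("pics/w12.png",0)),("w13",cv2.imread("pics/w13.png",0)),("now",cv2.cvtColor(w,7))):
    print(n,g[185:230,304].tolist())
E
```

```text
nose top row 192 cols 288.0
bright (284, 327, 81, 37) 1721.0
[ 0.5135 -0.1758  0.2112] yaw -20.25 F [-9.1607  4.2269 32.2226] q7 -94.2 17.9667 0.03877806810226102
[[304, 363, 366], [305, 363, 365]] [0.8804 1.6187 0.0022]
w12 [90, 88, 86, 83, 90, 107, 127, 139, 150, 158, 164, 166, 166, 154, 129, 116, 114, 114, 114, 115, 117, 119, 119, 119, 119, 120, 119, 121, 120, 120, 120, 119, 120, 119, 110, 84, 41, 18, 14, 15, 18, 20, 22, 22, 21]
w13 [89, 89, 85, 78, 84, 106, 126, 140, 149, 158, 164, 166, 167, 155, 132, 120, 115, 113, 114, 115, 118, 118, 118, 120, 119, 120, 120, 120, 120, 119, 120, 120, 121, 119, 109, 83, 42, 20, 16, 15, 14, 15, 20, 20, 21]
now [91, 91, 86, 80, 82, 97, 117, 135, 146, 155, 162, 165, 166, 155, 133, 118, 116, 114, 116, 117, 120, 120, 120, 119, 121, 122, 122, 121, 121, 120, 120, 120, 121, 120, 116, 97, 53, 21, 13, 15, 18, 20, 21, 21, 20]
```

The stop is firm: 8 N more moved it only 0.1 mm. Axial travel since touching the tip is about 25 mm, which is 20 mm to seat plus 5 mm pressed. I'll ease the push slightly and hand in while holding.

Request:
servo_tool([
  [0.0,-0.0002,0,-0.0006,0],
  [0.0,0,0,0,0],
  [0.0,0,0,0,0],
  [0.0,0,0,0,0],
])

```text
clock: 18.35
tool_pos: [0.5134, -0.1757, 0.2112]
ee_rot: [[0.938, -0.346, 0.006], [-0.346, -0.938, -0.0], [0.006, -0.002, -1.0]]
contact_force: [-6.9, 4.2, 27.3]
width: 0.453
```

```bash
python3 - <<'E'
from h import *
o,w=look();print(face(w));print(hand_in())
E
```

```text
nose top row 193 cols 288.0
bright (283, 326, 82, 38) 1715.5
[ 0.5134 -0.1757  0.2112] yaw -20.25 F [-6.911   4.1955 27.3455] q7 -94.2 18.35 0.03869217012656507
[[304, 363, 366], [305, 363, 365]]
the job is handed in; nothing more can be done
None
```

The dial is on the shaft, and I handed in at 18.4 s while still gripping it at 50 N and holding it pressed in with about 28 N. I picked the small dial on the mat and gripped it about 15° off its nose to match the shaft's flat. I then tilted it about 20° in the grip against the outer side of the mat's frame, worked it onto the shaft and pushed to the stop.

**Last checks:**
- **Seated and pressed:** the stop is firm; 8 N more push moved it only 0.1 mm. Axial travel since first touching the shaft tip is about 25 mm, which matches 20 mm to seat plus 5 mm pressed.
- **Dose setting:** the pointer tip is at the same pixel in the side view before and after, about 15°.
- **Other objects:** I saw nothing else touched or moved, but took no full view of the counter at the end.

**What went wrong or disagreed:**
- The first tilt attempt, on the mat's inner lip, slipped over it.
- The second attempt gave about 12°, although I first read it as 20°. The shaft brought it to about 19° during insertion.
- The first entry onto the shaft landed on its tip and needed a 1.6 mm sideways correction.
- The nose appears about 2 pixels (roughly 1.5 mm) off where it should be when fully pressed. I put this down to calibration error and about 1° of remaining tilt, but I did not confirm it.
- I viewed 12 pictures, two over the budget of 10.

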